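# Seat the seal of a dosing cylinder with the assembly rod

## Task

Finish fitting the rubber seal that has been started in the open dosing cylinder: put the bronze backing bush into the mouth on top of it, so that the rod never presses on the bare rubber, then with the assembly rod push bush and seal down the bore until they are fully home on the stop, and bear on them there for a moment with about 15 N - more than 30 N would crush the lip. Leave the bush in the cylinder, stand the rod back in its hole in the wooden tool block, and leave the other things on the bench where they are.

Things in the scene. Friction and masses are not known exactly. Their poses are not given: they have to be found in the camera images.
- cylinder: Dosing cylinder bolted down upright, open end up: dark plate 100 x 80 x 12 mm, 56 mm square aluminium heads, clear tube 35 mm outside. Bore 27 mm, mouth chamfered 2 mm, flat, 98 mm above the bench. Origin: centre of the plate's underside, on the bore's axis. Inside, a screwed stop, set for the dose, lies anywhere from 62 to 78 mm below the mouth; it cannot be read.
- cylinder_mouth (a point): Centre of the bore's mouth, level with the top of the upper head, 98 mm above the bench.
- lip_seal: Black rubber lip seal, 26 mm across, 10 mm thick, already started in the bore, which it cannot leave. Origin: centre of its underside. At the start its top lies 18 to 32 mm below the mouth.
- seal_travel (a joint): How far down the bore the seal is, m: 0 when its top is 18 mm below the mouth, growing downwards; it starts between 0 and 0.014 and is home on the stop somewhere between 0.034 and 0.050, as the stop is set. It stays where it is left. Its lips drag with about 5 N all the way (6 N at 20 mm/s); on the stop it yields only about 1 mm for 15 N, so the push rises sharply there.
- bush: Bronze backing bush, a plain ring 25 mm across and 16 mm high with a small 11 mm hole (a 50 g part), standing on the bench. Origin: centre of its underside; z up. It slides freely in the bore and drops onto the seal.
- rod: Assembly rod, 135 mm long, 160 g, standing upright in the tool block: plain aluminium shaft 23 mm across and 80 mm long, on it a guard collar 36 mm across and 5 mm thick, on that a black round handle 26 mm across and 50 mm long. Origin: centre of the shaft's flat foot; z points along the rod to the handle.
- rod_handle (a point): On the rod's axis at the height to grip the handle, 112 mm above the foot, 27 mm above the upper face of the collar.
- tool_block: Wooden tool block 70 x 130 x 45 mm, fixed, with one 27 mm hole in the middle of its top, 35 mm deep with a 2 mm chamfer, and an 11 mm hole on either side. Origin: centre of its underside, below the big hole; its long side lies along its y axis.
- block_hole (a point): Centre of the big hole's mouth, 45 mm above the bench.
- nozzle_spare: Bystander: spare filling nozzle, 70 mm long, lying between the cylinder and the block.
- knob_spare: Bystander: black star knob, 32 mm across.
- spanner: Bystander: combination spanner, 188 mm long.
- key: Bystander: black L hex key, 108 mm long.
- calliper_tool: Bystander: vernier calliper, 200 mm long.
- tape: Bystander: roll of packing tape, 72 mm across, lying flat, 18 mm high.
- notes: Bystander: note pad, 68 x 100 x 12 mm.
There are look-alikes about, which are no part of the job. What is shaped like the rod but blue or purple is not meant.

How it is judged (in metres and radians):
On the way, in this order (a step that is already met when the one before it is completed fails the run):
1. the bush is in the bore on top of the seal, let go (horizontal distance between bush and cylinder_mouth below 0.004 m and z of bush in the frame of lip_seal between 0.006 and 0.013 m and contact force between the fingers and bush below 0.2 N), for 0.2 s.
2. the rod bears firmly on bush and seal, down on the stop: at least 10 N, twice the lips' drag (value of joint seal_travel above 0.033 m and contact force between rod and bush above 10 N), for 0.2 s.
At the end, for the whole second after the job is handed in: The seal is down where it was pressed on the stop (travel over 33 mm), the bush lies flat on it (underside 8.5 to 11.5 mm above the seal's, within 4 mm of the axis), and the rod stands at rest in the block's big hole (foot at least 31 mm down, within 6 mm of its axis, leaning under 0.15 rad) (value of joint seal_travel above 0.033 m and horizontal distance between bush and cylinder_mouth below 0.004 m and z of bush in the frame of lip_seal between 0.0085 and 0.0115 m and horizontal distance between rod and block_hole below 0.006 m and z of rod in the frame of block_hole below -0.031 m and angle between rod's own z axis and vertical below 0.15 rad and linear speed of each of rod, bush below 0.02 m/s); the robot touches nothing.
It fails at once if the rod presses on the bare seal (contact force between rod and lip_seal above 1 N).
It fails at once if the rod presses on the bush with more than 30 N (contact force between rod and bush above 30 N).
It fails at once if a bystander is moved by more than 20 mm (distance of any of nozzle_spare, knob_spare, spanner, key, calliper_tool, tape, notes from where it was at the start of the episode above 0.02 m).
It also fails if it takes over 64 s, if anything falls off the work surface, if the arm or the gripper's body presses on something with over 40 N, if the wrist force passes 120 N, or if a joint passes its speed limit or range.

## Robot

A 6-joint arm with a two-finger parallel gripper is mounted at the origin on a cart in front of the work surface, level with it; the furniture and walls round the work are solid. World frame = base frame: x ahead of the robot, y to its left, z up, the work surface at z = 0. Lengths are in m, angles in degrees, forces in N, time in s.
With the tool pointing down it reaches from about 0.375 to 0.9 m from the base axis. Payload 3.1 kg.
Tool frame: the origin (TCP) lies midway between the tips of the shut fingers; the grasp point (between the pads) lies 19 mm behind it; z points along the fingers, y is the direction in which the jaws open and shut (so a half turn about z gives the same grasp; the last joint's range is limited). The gripper opens to 87 mm and grips with 3 to 60 N. Pads are 19 mm wide; open, the fingers measure 117 mm over their backs; the gripper's body (75 mm by 190 mm) begins 51 mm behind the grasp point.
Start: joints at [-79.154, 30.224, 82.088, -0, 67.689, -10.227], TCP at [0.225, -0.583, 0.223] pointing down, gripper open.
Joint ranges: [-176.69, 176.69], [-43.24, 126.21], [12.49, 139.97], [-82, 262], [0, 151.66], [-163.58, 163.58]. Speed limits (degrees/s): [159.86, 159.86, 180, 180, 180, 180].

## Interface

Orientations are given as a 3x3 rotation matrix whose columns are the frame's x, y, z axes.
In Python, from rig import bot, capture, get_calibration gives the robot as it stands.
- The arm moves only by the tool play_rows, never from a script. Its arguments are lists of equal length, an entry for each row: "fingers": the closure in counts, from 0 (fully open) to 255 (shut); "linear": the shift along the tool's x, y, z in mm, a list of three; "rot": the turn, a rotation vector about the tool's x, y, z in degrees, a list of three. A call has 1 to 20 rows; each row is the pose to reach, as a shift and turn from the pose commanded when the call began, along the tool's axes at that moment; what a row does not reach only later rows make up. A row lasts 1/10 s, in which the tool goes at most 50 mm and 8.59 degrees, less where a joint would pass 70% of its speed; a pose out of reach is approached as far as the arm can. A call with a gripper value outside its range is refused whole. The fingers move at their own pace and stop on an object; the grip force is fixed at half the most. Time passes only in rows, so rows that repeat a pose let the fingers close. It gives the time, the measured TCP pose, the force and the opening at its end, in the units of the state.
- bot.read_state(): the state, without advancing time (a new reading comes with each control period).
- capture(name): name is "scene" or "top" or "wrist"; returns the picture (400x640x3 uint8, red, green, blue); there is no depth.
- get_calibration(name): a dict with "vfov" (degrees; the focal length in pixels is half the picture's height over the tangent of half this angle, whatever the lens; pixels are square), "cx", "cy" (the principal point, pixels), "dist" ([k1, k2, p1, p2, k3] as OpenCV has them; the pictures are not rectified), "camera_from_world" (4x4, takes a point from world to camera coordinates). Camera axes: x right, y down, z forward; pixel columns grow to the right and rows downward; lengths in m; the calibration is good to about 2 mm. A picture is of the moment at which its call begins: read the wrist's pose just before it. get_calibration takes no time and is no camera call; for the wrist camera it gives the pose at the moment of the call.
- bot.hand_in(): hands the job in, once; it reports no verdict.
The state is a dict: "time_s": time; "joint_positions": joint angles; "qvel": joint speeds; "tau": joint torques, N m; "position": TCP position; "tcp_rot": TCP orientation; "force": force on the tool from outside, world axes, zero at the start; "moment": the same for the moment, N m; "opening": opening from 0.0 (shut) to 1.0 (fully open).
Only numpy, scipy, OpenCV 4.12 (cv2) and the standard library are available. Lean on these libraries where they do the work, as an engineer would, in place of code of your own. Each camera call takes 0.05 s, during which the arm holds its last target.

## Working session

There is one attempt and no reset: what is moved stays moved. The work goes in short steps, Python scripts to look and compute and a tool call to move; the robot and the scene stay as the last step left them, time stands still between calls to the robot, and variables do not carry over. Pictures are saved under pics/ and viewed, and the job is handed in when it is done.

Besides the shell and the picture viewer there is one more tool, called after "Request:" in YAML: its name, and indented under it one key for each argument. play_rows: Moves the arm, as the interface text tells. Its arguments: {"type":"object","properties":{"fingers":{"type":"array"},"linear":{"type":"array"},"rot":{"type":"array"}},"required":["fingers","linear","rot"]}

```bash
ls; mkdir -p pics; cat > h.py <<'E'
import numpy as np, cv2
from rig import bot, capture, get_calibration
def K(c):
    f=200/np.tan(np.radians(c["vfov"]/2)); return np.array([[f,0,c["cx"]],[0,f,c["cy"]],[0,0,1]])
def snap(n,fn):
    c=get_calibration(n); im=capture(n); cv2.imwrite("pics/"+fn,im[:,:,::-1]); return im,c
def ray(c,uv):
    p=cv2.undistortPoints(np.array([[uv]],float),K(c),np.array(c["dist"]))[0,0]
    T=np.array(c["camera_from_world"]); R=T[:3,:3]; o=-R.T@T[:3,3]
    d=R.T@np.array([p[0],p[1],1]); return o,d/np.linalg.norm(d)
def onz(c,uv,z):
    o,d=ray(c,uv); return o+d*(z-o[2])/d[2]
def proj(c,P):
    T=np.array(c["camera_from_world"]); p,_=cv2.projectPoints(np.array(P,float).reshape(-1,1,3),cv2.Rodrigues(T[:3,:3])[0],T[:3,3],K(c),np.array(c["dist"])); return p[:,0]
E
python3 - <<'E'
from h import *
for n in("scene","top","wrist"):
    im,c=snap(n,n+"0.png"); print(n,np.round(-np.array(c["camera_from_world"])[:3,:3].T@np.array(c["camera_from_world"])[:3,3],3),c["vfov"],c["dist"])
s=bot.read_state();print(s["tcp_rot"],s["force"],s["opening"],s["time_s"])
E
```

```text
pics
scene [0.16  0.523 0.866] 56.399958135352136 [-0.05013396  0.          0.          0.          0.        ]
top [0.347 0.014 1.123] 53.1229510626248 [-0.00221758  0.          0.          0.          0.        ]
wrist [ 0.296 -0.556  0.384] 64.73626781665047 [-0.05900675  0.          0.          0.          0.        ]
[[ 9.33094978e-01  3.59629877e-01 -3.36617544e-04]
 [ 3.59629938e-01 -9.33093628e-01  1.60932411e-03]
 [ 2.64665348e-04 -1.62270999e-03 -9.99998648e-01]] [ 0.01117601 -0.37405291  0.49207284] 1.000043775070546 0.15
```

View pics/scene0.png

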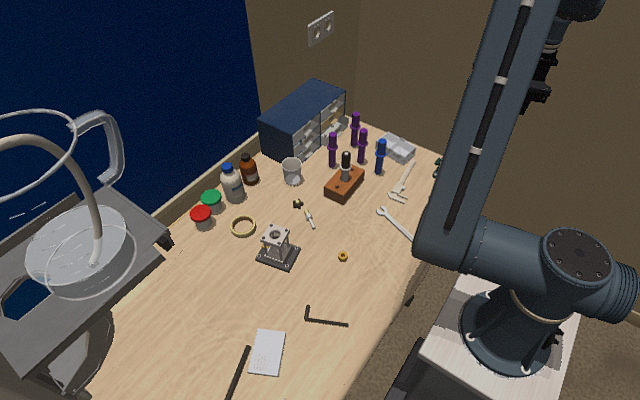

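View pics/top0.png

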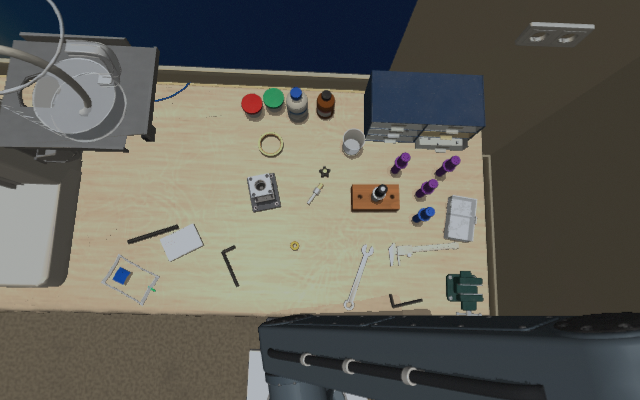

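View pics/wrist0.png

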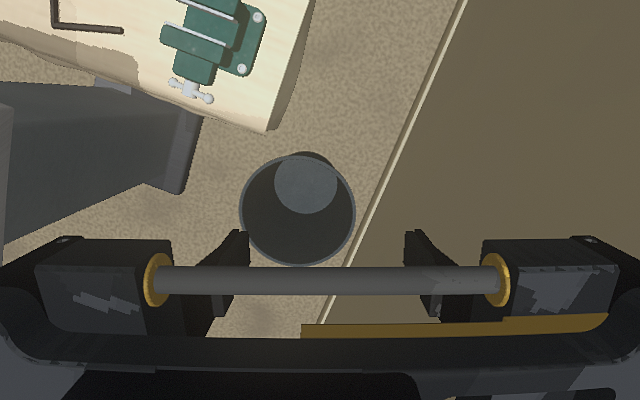

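Scene: the block is at top-view (376,198), with the black-handled rod at (380,191). The purple ones at (402,163), (448,166) and (427,188) and the blue one at (425,214) are decoys. The bush is the bronze ring at (295,245), and the cylinder is at (262,190). Next I'll enlarge these to confirm.

```bash
python3 - <<'E'
import cv2,numpy as np
t=cv2.imread("pics/top0.png");s=cv2.imread("pics/scene0.png")
z=lambda im,x,y,w,h,k:cv2.resize(im[y:y+h,x:x+w],None,fx=k,fy=k,interpolation=cv2.INTER_CUBIC)
a=np.hstack([z(t,240,165,60,50,6.6667),z(t,345,170,60,50,6.6667)])
b=np.hstack([z(s,250,215,60,45,6.6667),z(s,320,140,60,45,6.6667)][:2])
cv2.imwrite("pics/crop0.png",a[:300*2]);cv2.imwrite("pics/crop1.png",b)
c=z(t,280,232,30,28,10);cv2.imwrite("pics/crop2.png",c)
E
```

```text
(no output)
```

View pics/crop0.png

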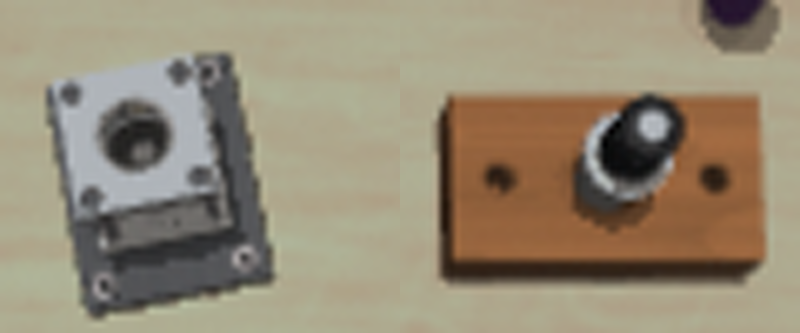

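View pics/crop1.png

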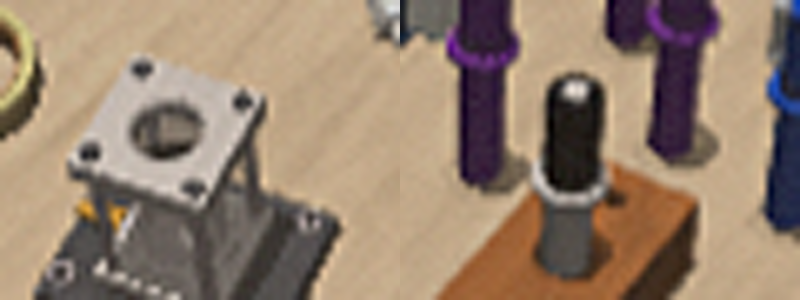

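View pics/crop2.png

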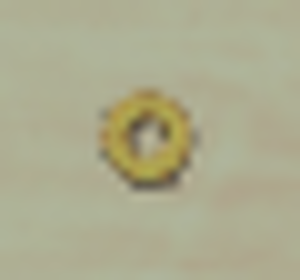

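The crops confirm it: the black-handled rod with the grey shaft is in the wooden block. The bush centre is about (294.3,245.2), the bore mouth about (259.8,184.5), and the block's hole midpoint about (375.8,196.2).

```bash
python3 - <<'E'
from h import *
c=get_calibration("top"); s=get_calibration("scene")
b=onz(c,(294.3,245.2),.016);m=onz(c,(259.8,184.5),.098);h=onz(c,(375.8,196.2),.045);hd=onz(c,(345+(654-400)/6.667,170+124/6.667),.145)
print(b,m,h,hd); print(onz(c,(360-.5,196.2),.045),onz(c,(392-.5,196.2),.045))
print("scene bore",onz(s,(250+166/6.667-.5,215+131/6.667-.5),.098))
print("handle top scene",onz(s,(320+174/6.667-.5,140+90/6.667-.5),.145))
st=bot.read_state();p=np.array(st["position"]);R=np.array(st["tcp_rot"]);print(p)
T=np.array(get_calibration("wrist")["camera_from_world"]);cw=-T[:3,:3].T@T[:3,3]
print("cam in tool",R.T@(cw-p), R.T@T[:3,:3].T)
for n,P in(("nozzle",(316,192,.01)),("knob",(324,172,.01)),("tape",(271,145,.02)),("key",(230,265,.005)),("spannerTop",(366,250,.0)),("purple",(427,187,.1)),("blue",(425,214,.1)),("bottles",(298,102,.1))):print(n,onz(c,P[:2],P[2]))
E
```

```text
[0.43012806 0.04894676 0.016     ] [0.57939827 0.14250622 0.098     ] [ 0.56978204 -0.17147585  0.045     ] [ 0.56930211 -0.17269154  0.145     ]
[ 0.56820411 -0.12623643  0.045     ] [ 0.57130691 -0.21518923  0.045     ]
scene bore [0.57967388 0.14249014 0.098     ]
handle top scene [ 0.57286148 -0.17274708  0.145     ]
[ 0.22466497 -0.58263842  0.22180943]
cam in tool [ 0.07644016  0.00092908 -0.16222598] [[-1.17827803e-03 -9.60206511e-01 -2.79288503e-01]
 [ 9.99998831e-01 -1.40355794e-03  6.06644418e-04]
 [-9.74501515e-04 -2.79287462e-01  9.60207042e-01]]
nozzle [ 0.5832319  -0.00651053  0.01      ]
knob [ 0.64268396 -0.02773435  0.01      ]
tape [0.71411995 0.12667138 0.02      ]
key [0.3714853  0.22316281 0.005     ]
spannerTop [ 0.42393759 -0.15201789  0.        ]
purple [ 0.58803287 -0.29827554  0.1       ]
blue [ 0.51544242 -0.29154907  0.1       ]
bottles [0.81233076 0.0514845  0.1       ]
```

```bash
cat >> h.py <<'E'
def rel(P,yaw=None):
    "tool shift mm and turn for target TCP P with tool down and tool x at yaw (deg)"
    s=bot.read_state();p=np.array(s["position"]);R=np.array(s["tcp_rot"])
    out=R.T@(np.array(P)-p)*1000; r=None
    if yaw is not None:
        y=np.radians(yaw);Rt=np.array([[np.cos(y),np.sin(y),0],[np.sin(y),-np.cos(y),0],[0,0,-1.]])
        r=np.degrees(cv2.Rodrigues(R.T@Rt)[0][:,0])
    print("p",np.round(p,4),"shift",np.round(out,1),"rot",None if r is None else np.round(r,2),"F",np.round(s["force"],2),"t",s["time_s"],"op",round(s["opening"],3)); return out,r
E
python3 - <<'E'
from h import *
rel((.44,-.3,.24),0);rel((.43,.049,.12),0)
E
```

```text
p [ 0.2247 -0.5826  0.2218] shift [ 302.6 -186.3  -17.8] rot [-0.09  0.   21.08] F [ 0.01 -0.37  0.49] t 0.15 op 1.0
p [ 0.2247 -0.5826  0.2218] shift [ 418.7 -515.4  102.8] rot [-0.09  0.   21.08] F [ 0.01 -0.37  0.49] t 0.15 op 1.0
```

Request:
play_rows:
  fingers: [0,0,0,0,0,0,0,0,0,0,0,0,0,0,0,0,0,0,0,0]
  linear:
    - [43,-26,-3]
    - [86,-53,-6]
    - [130,-80,-9]
    - [173,-106,-12]
    - [216,-133,-14]
    - [259,-160,-17]
    - [303,-186,-18]
    - [318,-230,-16]
    - [333,-274,-12]
    - [348,-318,-6]
    - [363,-362,10]
    - [378,-406,30]
    - [393,-450,55]
    - [406,-485,80]
    - [419,-515,103]
    - [419,-515,103]
    - [419,-515,103]
    - [419,-515,103]
    - [419,-515,103]
    - [419,-515,103]
  rot:
    - [0,0,3]
    - [0,0,6]
    - [0,0,9]
    - [0,0,12]
    - [0,0,15]
    - [0,0,18]
    - [-0.1,0,21.1]
    - [-0.1,0,21.1]
    - [-0.1,0,21.1]
    - [-0.1,0,21.1]
    - [-0.1,0,21.1]
    - [-0.1,0,21.1]
    - [-0.1,0,21.1]
    - [-0.1,0,21.1]
    - [-0.1,0,21.1]
    - [-0.1,0,21.1]
    - [-0.1,0,21.1]
    - [-0.1,0,21.1]
    - [-0.1,0,21.1]
    - [-0.1,0,21.1]

```text
time_s: 2.15
position: [0.4313, 0.0469, 0.1203]
tcp_rot: [[1.0, -0.002, 0.002], [-0.002, -1.0, -0.002], [0.002, 0.002, -1.0]]
force: [-0.2, 0.3, 0.1]
opening: 0.996
```

```bash
python3 - <<'E'
from h import *
im,c=snap("wrist","w1.png"); rel((.43,.049,.005),0)
hsv=cv2.cvtColor(im,cv2.COLOR_RGB2HSV)
m=cv2.inRange(hsv,(15,120,80),(32,255,255)); m[290:]=0
cs,_=cv2.findContours(m,cv2.RETR_EXTERNAL,2)
for k in cs:
    if cv2.contourArea(k)>60: print(cv2.contourArea(k),cv2.boundingRect(k))
print(proj(c,[.43,.049,.016]))
E
```

```text
p [0.4312 0.0471 0.1202] shift [ -1.4  -2.1 115.2] rot [ 0.11 -0.11 -0.14] F [-0.21  0.25  0.23] t 2.2 op 0.999
103.0 (497, 255, 13, 35)
114.0 (143, 255, 13, 35)
534.0 (310, 181, 28, 29)
5066.5 (538, 0, 102, 74)
[[322.55964169 197.61757894]]
```

View pics/w1.png

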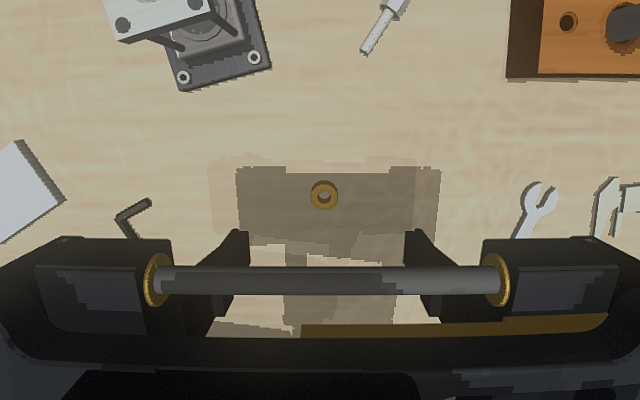

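The bush sits between the fingers at (324,194), which agrees with the top view to about 2 mm.

```bash
python3 - <<'E'
from h import *
c=get_calibration("wrist");b=onz(c,(323.8,194.5),.016);print(b);rel((.431,b[1],.006),0)
E
```

```text
[0.43268028 0.04803212 0.016     ]
p [0.4312 0.0471 0.1202] shift [ -0.4  -1.2 114.2] rot [ 0.11 -0.11 -0.14] F [-0.21  0.25  0.23] t 2.2 op 0.999
```

Request:
play_rows:
  fingers: [0,0,0,0,0,0,0,255,255,255,255,255,255,255,255,255]
  linear:
    - [0,-1,30]
    - [0,-1,60]
    - [0,-1,85]
    - [0,-1,100]
    - [0,-1,110]
    - [0,-1,114]
    - [0,-1,114]
    - [0,-1,114]
    - [0,-1,114]
    - [0,-1,114]
    - [0,-1,114]
    - [0,-1,114]
    - [0,-1,114]
    - [0,-1,114]
    - [0,-1,114]
    - [0,-1,114]
  rot:
    - [0.1,-0.1,-0.1]
    - [0.1,-0.1,-0.1]
    - [0.1,-0.1,-0.1]
    - [0.1,-0.1,-0.1]
    - [0.1,-0.1,-0.1]
    - [0.1,-0.1,-0.1]
    - [0.1,-0.1,-0.1]
    - [0.1,-0.1,-0.1]
    - [0.1,-0.1,-0.1]
    - [0.1,-0.1,-0.1]
    - [0.1,-0.1,-0.1]
    - [0.1,-0.1,-0.1]
    - [0.1,-0.1,-0.1]
    - [0.1,-0.1,-0.1]
    - [0.1,-0.1,-0.1]
    - [0.1,-0.1,-0.1]

```text
time_s: 3.8
position: [0.4306, 0.0488, 0.0055]
tcp_rot: [[1.0, 0.001, -0.002], [0.001, -1.0, 0.0], [-0.002, -0.0, -1.0]]
force: [-0.7, 0.3, 0.3]
opening: 0.27
```

```bash
python3 - <<'E'
from h import *
rel((.53,.1425,.18),0);rel((.5795,.1425,.18),0)
E
```

```text
p [0.4306 0.0488 0.0055] shift [  99.3  -93.5 -174.6] rot [-0.    0.09  0.08] F [-0.74  0.34  0.3 ] t 3.8 op 0.27
p [0.4306 0.0488 0.0055] shift [ 148.8  -93.5 -174.7] rot [-0.    0.09  0.08] F [-0.74  0.34  0.3 ] t 3.8 op 0.27
```

Request:
play_rows:
  fingers: [255,255,255,255,255,255,255,255,255,255]
  linear:
    - [0,0,-40]
    - [0,0,-85]
    - [20,-20,-125]
    - [40,-40,-150]
    - [60,-60,-155]
    - [80,-80,-155]
    - [99,-93.5,-155]
    - [99,-93.5,-155]
    - [99,-93.5,-155]
    - [99,-93.5,-155]
  rot:
    - [0,0.1,0.1]
    - [0,0.1,0.1]
    - [0,0.1,0.1]
    - [0,0.1,0.1]
    - [0,0.1,0.1]
    - [0,0.1,0.1]
    - [0,0.1,0.1]
    - [0,0.1,0.1]
    - [0,0.1,0.1]
    - [0,0.1,0.1]

```text
time_s: 4.8
position: [0.528, 0.1419, 0.1598]
tcp_rot: [[1.0, -0.001, -0.003], [-0.001, -1.0, -0.0], [-0.003, 0.0, -1.0]]
force: [-0.4, -1.1, -0.7]
opening: 0.275
```

```bash
python3 - <<'E'
from h import *
im,c=snap("wrist","w2.png"); rel((.5795,.1425,.11),0)
print(proj(c,[.5795,.1425,.098]),proj(c,np.array(bot.read_state()["position"])+[0,0,.0105]))
E
```

```text
p [0.5281 0.1418 0.16  ] shift [51.5 -0.7 49.9] rot [ 0.02  0.12 -0.06] F [-0.05  0.26  0.06] t 4.85 op 0.276
[[323.93167092 142.21233433]] [[324.78215314 255.69155949]]
```

View pics/w2.png

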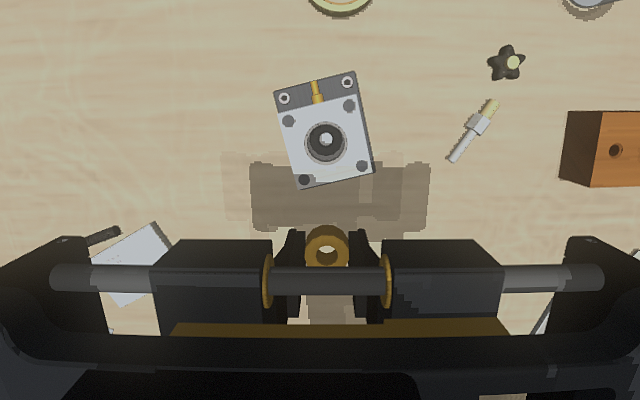

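```bash
python3 - <<'E'
import cv2,numpy as np
t=cv2.imread("pics/w2.png")
z=lambda x,y,w,h,k:cv2.resize(t[y:y+h,x:x+w],None,fx=k,fy=k,interpolation=cv2.INTER_CUBIC)
cv2.imwrite("pics/c2.png",np.hstack([z(300,115,50,50,8),z(300,220,50,50,8)]))
E
```

```text
(no output)
```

View pics/c2.png

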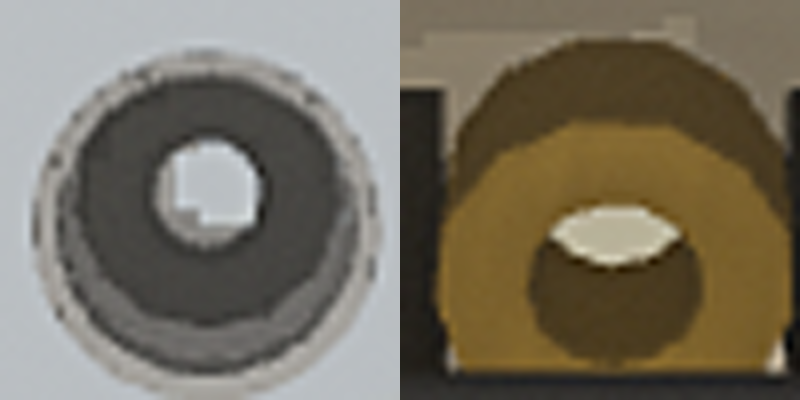

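```bash
python3 - <<'E'
from h import *
c=get_calibration("wrist");p=np.array(bot.read_state()["position"])
m=onz(c,(325.5,142.5),.098);b=onz(c,(326.5,255.2),p[2]+.0105);print(m,b,p,m-b); 
rel(p+np.r_[(m-b)[:2],.101-p[2]],0)
E
```

```text
[0.57947985 0.14129443 0.098     ] [0.5285226  0.14083676 0.1704616 ] [0.52813538 0.14183918 0.1599616 ] [ 0.05095725  0.00045767 -0.0724616 ]
p [0.5281 0.1418 0.16  ] shift [51.1 -0.5 58.9] rot [ 0.02  0.12 -0.06] F [-0.05  0.26  0.06] t 4.85 op 0.276
```

Request:
play_rows:
  fingers: [255,255,255,255,255,255,255,255,255,255,255]
  linear:
    - [20,0,0]
    - [40,0,10]
    - [51,-0.5,30]
    - [51,-0.5,45]
    - [51,-0.5,48]
    - [51,-0.5,50]
    - [51,-0.5,53]
    - [51,-0.5,56]
    - [51,-0.5,58.5]
    - [51,-0.5,59.5]
    - [51,-0.5,59.5]
  rot:
    - [0,0.1,0]
    - [0,0.1,0]
    - [0,0.1,0]
    - [0,0.1,0]
    - [0,0.1,0]
    - [0,0.1,0]
    - [0,0.1,0]
    - [0,0.1,0]
    - [0,0.1,0]
    - [0,0.1,0]
    - [0,0.1,0]

```text
time_s: 5.95
position: [0.5807, 0.143, 0.1027]
tcp_rot: [[1.0, -0.0, 0.003], [-0.0, -1.0, -0.0], [0.003, 0.0, -1.0]]
force: [-3.4, -1.1, 9.0]
opening: 0.273
```

```bash
python3 - <<'E'
from h import *
im,c=snap("wrist","w3.png"); rel((.5795,.1425,.15),0); cv2.imwrite("pics/w3c.png",cv2.resize(im[200:330,220:430,::-1],None,fx=3.5,fy=3.5))
E
```

```text
p [0.5807 0.143  0.1028] shift [ -1.1   0.5 -47.2] rot [ 0.01 -0.16 -0.01] F [-2.79 -0.07  8.24] t 6.0 op 0.274
```

View pics/w3c.png

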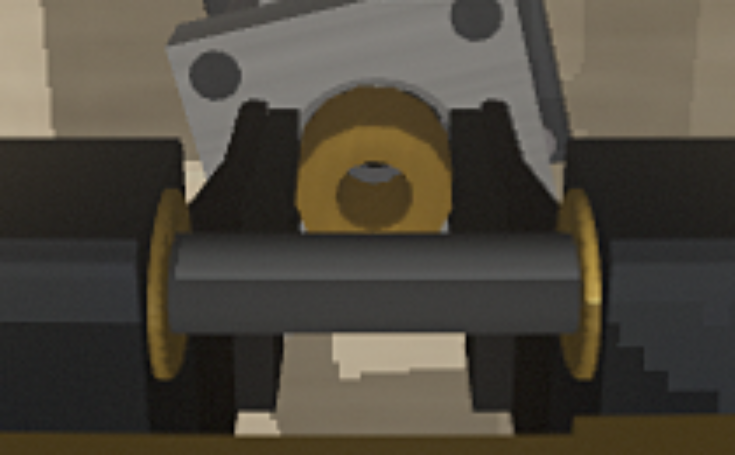

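The bush is seated on the chamfer with 8 N up and 3 N toward −x, and the TCP is about 1.4 mm beyond the x target. I'll nudge it back in x and lower again.

Request:
play_rows:
  fingers: [255,255,255,255,255,255,255,255]
  linear:
    - [0,0.3,-2]
    - [-0.8,0.6,-2]
    - [-1.4,0.6,-2]
    - [-1.4,0.6,-1]
    - [-1.4,0.6,0]
    - [-1.4,0.6,0.5]
    - [-1.4,0.6,0.5]
    - [-1.4,0.6,0.5]
  rot:
    - [0,-0.15,0]
    - [0,-0.15,0]
    - [0,-0.15,0]
    - [0,-0.15,0]
    - [0,-0.15,0]
    - [0,-0.15,0]
    - [0,-0.15,0]
    - [0,-0.15,0]

```text
time_s: 6.8
position: [0.5792, 0.1423, 0.1002]
tcp_rot: [[1.0, -0.0, -0.001], [-0.0, -1.0, 0.0], [-0.001, -0.0, -1.0]]
force: [0.1, 0.2, -1.2]
opening: 0.271
```

```bash
python3 - <<'E'
from h import *
rel((.5792,.1423,.100),0)
E
```

```text
p [0.5792 0.1423 0.1002] shift [-0.   0.   0.2] rot [-0.    0.05 -0.03] F [ 0.09  0.19 -1.15] t 6.8 op 0.271
```

The bush is in and the force is nearly gone. Now I'll release it and back off.

Request:
play_rows:
  fingers: [130,130,100,100,100,60,0,0,0,0]
  linear:
    - [0,0,0]
    - [0,0,0]
    - [0,0,0]
    - [0,0,0]
    - [0,0,-10]
    - [-15,0,-30]
    - [-35,0,-55]
    - [-45,0,-60]
    - [-45,0,-60]
    - [-45,0,-60]
  rot:
    - [0,0,0]
    - [0,0,0]
    - [0,0,0]
    - [0,0,0]
    - [0,0,0]
    - [0,0,0]
    - [0,0,0]
    - [0,0,0]
    - [0,0,0]
    - [0,0,0]

```text
time_s: 7.8
position: [0.5347, 0.1424, 0.1604]
tcp_rot: [[1.0, -0.0, 0.0], [-0.0, -1.0, 0.0], [0.0, -0.0, -1.0]]
force: [-0.2, 0.3, 0.5]
opening: 0.956
```

```bash
python3 - <<'E'
from h import *
im,c=snap("wrist","w4.png"); rel((.5795,.1425,.15),0); cv2.imwrite("pics/w4c.png",cv2.resize(im[90:200,260:400,::-1],None,fx=5,fy=5,interpolation=2))
E
```

```text
p [0.5349 0.1423 0.16  ] shift [44.6 -0.2 10. ] rot [-0.    0.02 -0.03] F [-0.27  0.3  -0.75] t 7.85 op 0.971
```

View pics/w4c.png

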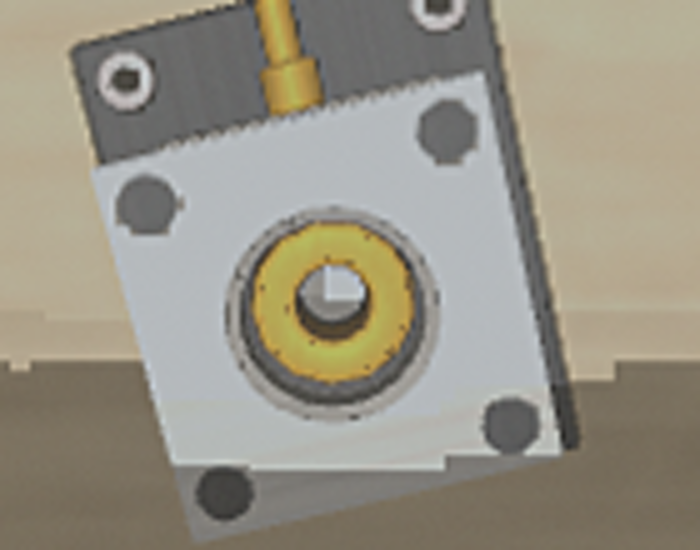

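The bush has dropped into the bore: its ring centre is at w4 (326,150), about 13 mm below the mouth, so it is resting on the seal. Now for the rod.

```bash
python3 - <<'E'
from h import *
c=get_calibration("wrist");print(onz(c,(326.2,152.2),.098));rel((.53,-.172,.23),0)
E
```

```text
[0.57938696 0.14130986 0.098     ]
p [0.5349 0.1423 0.16  ] shift [ -4.7 314.3 -70. ] rot [-0.    0.02 -0.03] F [-0.27  0.3  -0.75] t 7.85 op 0.971
```

Request:
play_rows:
  fingers: [0,0,0,0,0,0,0,0,0,0,0,0,0]
  linear:
    - [0,0,-40]
    - [0,30,-70]
    - [0,70,-70]
    - [0,115,-70]
    - [0,160,-70]
    - [0,205,-70]
    - [0,250,-70]
    - [0,290,-70]
    - [-5,314,-70]
    - [-5,314,-70]
    - [-5,314,-70]
    - [-5,314,-70]
    - [-5,314,-70]
  rot:
    - [0,0,0]
    - [0,0,0]
    - [0,0,0]
    - [0,0,0]
    - [0,0,0]
    - [0,0,0]
    - [0,0,0]
    - [0,0,0]
    - [0,0,0]
    - [0,0,0]
    - [0,0,0]
    - [0,0,0]
    - [0,0,0]

```text
time_s: 9.15
position: [0.5293, -0.1702, 0.2302]
tcp_rot: [[1.0, 0.001, -0.001], [0.001, -1.0, 0.001], [-0.001, -0.001, -1.0]]
force: [-0.0, 1.5, 0.4]
opening: 1.001
```

```bash
python3 - <<'E'
from h import *
im,c=snap("wrist","w5.png"); rel((.57,-.172,.103),0); print(proj(c,[[.57,-.172,.145],[.57,-.172,.095],[.57,-.172,.045]]))
E
```

```text
p [ 0.5294 -0.1703  0.2303] shift [ 40.7   1.8 127.3] rot [-0.03  0.05  0.08] F [-0.63 -0.47 -0.47] t 9.2 op 0.999
[[327.33555922 152.83568347]
 [327.14317355 145.04088253]
 [327.00461567 139.43076888]]
```

View pics/w5.png

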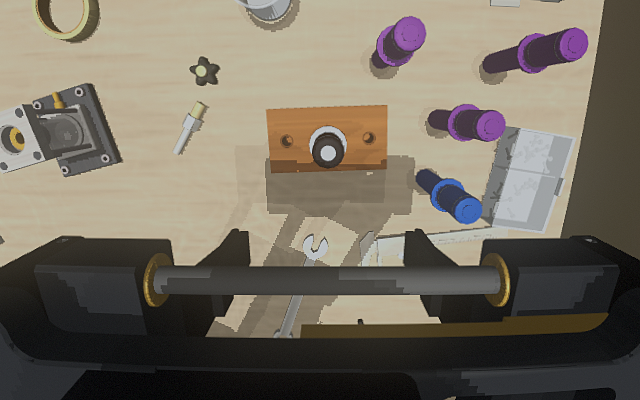

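The rod handle's top is at (328,152) with the block around it, and the purple and blue decoys are off to the right. This agrees with (0.570,−0.172).

```bash
python3 - <<'E'
from h import *
im=cv2.imread("pics/w5.png");cv2.imwrite("pics/w5c.png",cv2.resize(im[95:185,260:395],None,fx=5.9,fy=5.9,interpolation=2))
c=get_calibration("wrist");print(onz(c,(328,152),.145))
g=cv2.cvtColor(im,6);m=(g<70).astype(np.uint8);n,l,s,ce=cv2.connectedComponentsWithStats(m[110:180,300:355])
print(s,ce)
E
```

```text
[ 0.57070378 -0.1726006   0.145     ]
[[   0    0   55   70 3291]
 [  12   23   32   36  559]] [[26.84229717 33.31814038]
 [27.92844365 41.45796064]]
```

View pics/w5c.png

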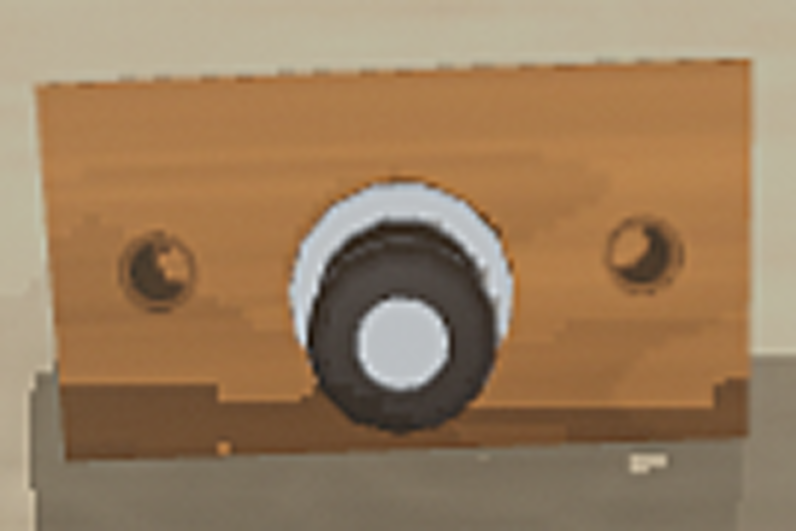

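Request:
play_rows:
  fingers: [0,0,0,0,0,0,0,0,0]
  linear:
    - [25,2,0]
    - [41,2.4,10]
    - [41,2.4,40]
    - [41,2.4,70]
    - [41,2.4,95]
    - [41,2.4,115]
    - [41,2.4,126]
    - [41,2.4,126]
    - [41,2.4,126]
  rot:
    - [0,0,0]
    - [0,0,0]
    - [0,0,0]
    - [0,0,0]
    - [0,0,0]
    - [0,0,0]
    - [0,0,0]
    - [0,0,0]
    - [0,0,0]

```text
time_s: 10.1
position: [0.5708, -0.1739, 0.105]
tcp_rot: [[1.0, 0.0, 0.0], [0.0, -1.0, -0.0], [0.0, 0.0, -1.0]]
force: [0.4, 0.1, 0.2]
opening: 0.997
```

```bash
python3 - <<'E'
from h import *
im,c=snap("wrist","w6.png"); rel((.5702,-.1727,.103),0)
E
```

```text
p [ 0.5711 -0.1742  0.1055] shift [-0.9 -1.5  2.5] rot [ 0.06 -0.09 -0.  ] F [0.12 0.25 0.35] t 10.15 op 0.997
```

View pics/w6.png

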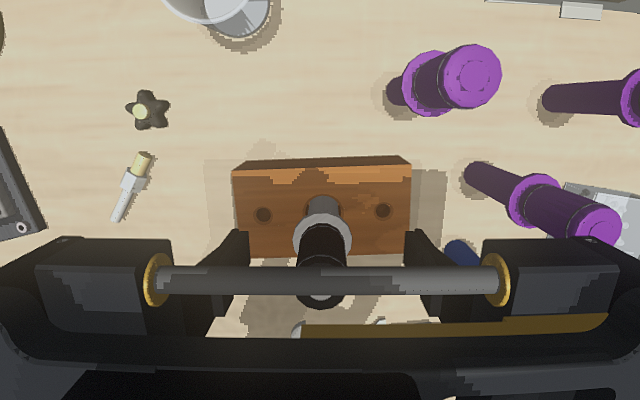

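The handle is between the jaws. The offsets are small, so I'll correct them and close.

Request:
play_rows:
  fingers: [0,0,255,255,255,255,255,255,255,255,255]
  linear:
    - [-0.8,-1.4,2.3]
    - [-0.8,-1.4,2.3]
    - [-0.8,-1.4,2.3]
    - [-0.8,-1.4,2.3]
    - [-0.8,-1.4,2.3]
    - [-0.8,-1.4,2.3]
    - [-0.8,-1.4,2.3]
    - [-0.8,-1.4,2.3]
    - [-0.8,-1.4,2.3]
    - [-0.8,-1.4,2.3]
    - [-0.8,-1.4,2.3]
  rot:
    - [0,-0.1,0]
    - [0,-0.1,0]
    - [0,-0.1,0]
    - [0,-0.1,0]
    - [0,-0.1,0]
    - [0,-0.1,0]
    - [0,-0.1,0]
    - [0,-0.1,0]
    - [0,-0.1,0]
    - [0,-0.1,0]
    - [0,-0.1,0]

```text
time_s: 11.25
position: [0.5693, -0.1726, 0.1021]
tcp_rot: [[1.0, -0.0, -0.002], [-0.0, -1.0, 0.0], [-0.002, -0.0, -1.0]]
force: [-0.1, 0.1, 0.4]
opening: 0.295
```

```bash
python3 - <<'E'
from h import *
rel((.5795,.142,.26),0)
E
```

```text
p [ 0.5693 -0.1726  0.1021] shift [   9.7 -314.6 -157.9] rot [-0.01  0.14 -0.03] F [-0.09  0.1   0.44] t 11.25 op 0.295
```

Request:
play_rows:
  fingers: [255,255,255,255,255,255,255,255,255,255,255,255,255,255,255,255,255]
  linear:
    - [0,0,-10]
    - [0,0,-30]
    - [0,0,-60]
    - [0,0,-95]
    - [0,-10,-125]
    - [2,-40,-140]
    - [4,-80,-140]
    - [5,-120,-140]
    - [6,-160,-140]
    - [8,-200,-140]
    - [9,-240,-140]
    - [10,-280,-140]
    - [10,-305,-140]
    - [10,-314.5,-135]
    - [10,-314.5,-120]
    - [10,-314.5,-115]
    - [10,-314.5,-115]
  rot:
    - [0,0.1,0]
    - [0,0.1,0]
    - [0,0.1,0]
    - [0,0.1,0]
    - [0,0.1,0]
    - [0,0.1,0]
    - [0,0.1,0]
    - [0,0.1,0]
    - [0,0.1,0]
    - [0,0.1,0]
    - [0,0.1,0]
    - [0,0.1,0]
    - [0,0.1,0]
    - [0,0.1,0]
    - [0,0.1,0]
    - [0,0.1,0]
    - [0,0.1,0]

```text
time_s: 12.95
position: [0.5789, 0.1409, 0.216]
tcp_rot: [[1.0, -0.001, -0.004], [-0.001, -1.0, -0.001], [-0.004, 0.001, -1.0]]
force: [-0.8, -1.1, -1.1]
opening: 0.291
```

```bash
python3 - <<'E'
from h import *
im,c=snap("wrist","w7.png"); rel((.5795,.142,.192),0)
im2,c2=snap("scene","s7.png")
a=cv2.resize(im[120:290,220:430,::-1],(500,405),interpolation=2);b=cv2.resize(im2[160:280,215:335,::-1],(300,300),interpolation=2)
o=np.zeros((405,800,3),np.uint8);o[:,:500]=a;o[:300,500:]=b;cv2.imwrite("pics/c7.png",o)
E
```

```text
p [0.5796 0.1409 0.2167] shift [-0.  -1.2 24.7] rot [ 0.02  0.1  -0.1 ] F [ 0.12  0.23 -1.6 ] t 13.0 op 0.291
```

View pics/c7.png

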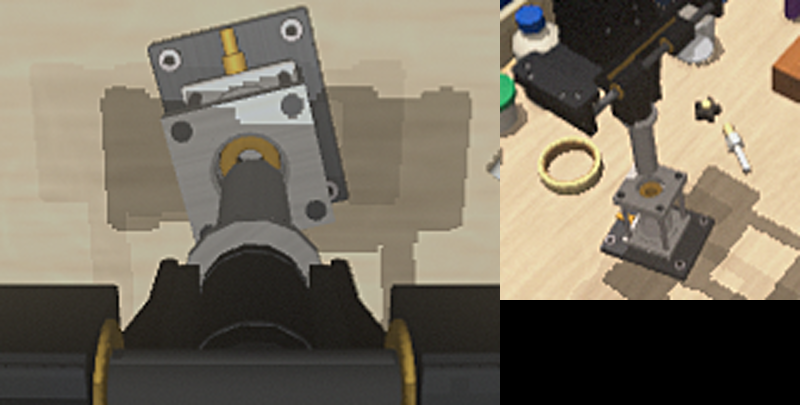

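```bash
python3 - <<'E'
from h import *
c=get_calibration("wrist");p=np.array(bot.read_state()["position"]);f=p-[0,0,.092]
q=proj(c,[f+[.0115,0,0],f+[0,.0115,0],f-[0,.0115,0],[.5795,.142,.098],p-[0,0,.012]+[0,.018,0],p-[0,0,.012]-[0,.018,0]])
print(q, (q-[220,120])*500/210)
c=get_calibration("scene");q=proj(c,[f,f+[0.0,0.0115,0],f-[0,.0115,0],[.5795,.142,.098],p-[0,0,.012]]);print(q,(q-[215,160])*2.5+[500,0])
im=cv2.imread("pics/s7.png");cv2.imwrite("pics/c7b.png",cv2.resize(im[195:255,240:310],None,fx=10,fy=10,interpolation=2))
im=cv2.imread("pics/w7.png");cv2.imwrite("pics/c7c.png",cv2.resize(im[160:240,280:380],None,fx=7,fy=7,interpolation=2))
E
```

```text
[[325.02985053 186.68126935]
 [311.42194096 199.96320851]
 [338.74746379 199.87767624]
 [323.96833034 191.92983977]
 [294.717941   238.66898071]
 [354.80641172 238.48130308]] [[250.0710727  158.76492702]
 [217.671288   190.38859168]
 [282.73205665 190.18494342]
 [247.54364368 171.26152327]
 [177.89985953 282.54519217]
 [320.96764696 282.09834067]]
[[273.63053989 227.19950356]
 [270.60328196 230.2510751 ]
 [276.61933257 224.18699428]
 [274.57660693 234.05311742]
 [270.20038861 206.41396143]] [[646.57634973 167.99875889]
 [639.0082049  175.62768774]
 [654.04833143 160.4674857 ]
 [648.94151733 185.13279355]
 [638.00097151 116.03490358]]
```

View pics/c7b.png

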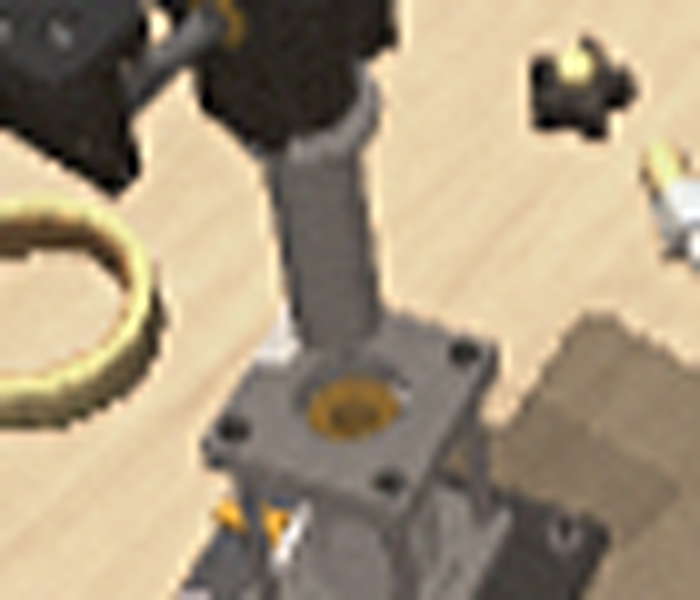

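View pics/c7c.png

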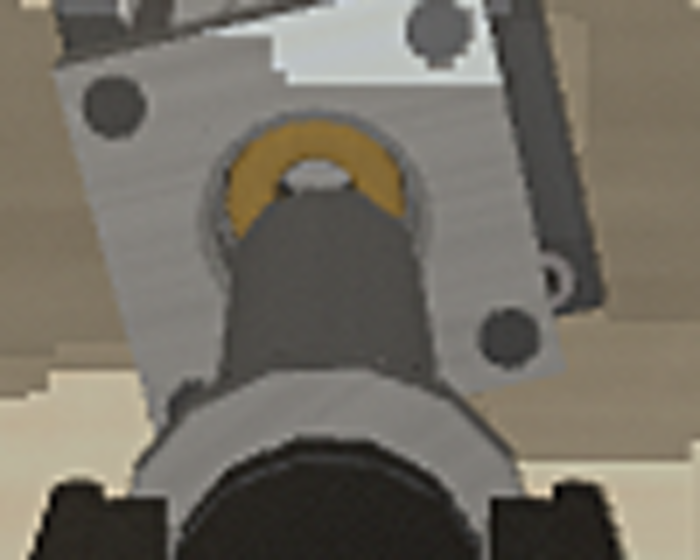

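The rod is plumb in the grip: its foot edge is at (324.8,186.4) against a predicted (325.0,186.7). The bore centre reads y≈0.1415, so I'll shift 0.7 mm and descend gently.

Request:
play_rows:
  fingers: [255,255,255,255,255,255,255,255,255,255,255,255]
  linear:
    - [0,-0.7,0]
    - [0,-0.7,8]
    - [0,-0.7,16]
    - [0,-0.7,20]
    - [0,-0.7,23]
    - [0,-0.7,25]
    - [0,-0.7,27]
    - [0,-0.7,29]
    - [0,-0.7,31]
    - [0,-0.7,33]
    - [0,-0.7,34]
    - [0,-0.7,34]
  rot:
    - [0,0.1,0]
    - [0,0.1,0]
    - [0,0.1,0]
    - [0,0.1,0]
    - [0,0.1,0]
    - [0,0.1,0]
    - [0,0.1,0]
    - [0,0.1,0]
    - [0,0.1,0]
    - [0,0.1,0]
    - [0,0.1,0]
    - [0,0.1,0]

```text
time_s: 14.25
position: [0.5797, 0.1426, 0.183]
tcp_rot: [[1.0, -0.0, 0.001], [-0.0, -1.0, 0.0], [0.001, -0.0, -1.0]]
force: [-0.7, -0.1, -2.0]
opening: 0.288
```

```bash
python3 - <<'E'
from h import *
rel((.5795,.1416,.140),0)
E
```

```text
p [0.5797 0.1426 0.183 ] shift [-0.2  1.  43. ] rot [-0.   -0.06 -0.03] F [-0.67 -0.13 -2.03] t 14.25 op 0.288
```

Request:
play_rows:
  fingers: [255,255,255,255,255,255,255,255]
  linear:
    - [0,0.5,1]
    - [0,0.5,2.5]
    - [0,0.5,4]
    - [0,0.5,5.5]
    - [0,0.5,7]
    - [0,0.5,8.5]
    - [0,0.5,10]
    - [0,0.5,10]
  rot:
    - [0,0,0]
    - [0,0,0]
    - [0,0,0]
    - [0,0,0]
    - [0,0,0]
    - [0,0,0]
    - [0,0,0]
    - [0,0,0]

```text
time_s: 15.05
position: [0.5799, 0.1421, 0.173]
tcp_rot: [[1.0, -0.0, 0.001], [-0.0, -1.0, 0.0], [0.001, -0.0, -1.0]]
force: [-0.8, -0.3, 1.5]
opening: 0.29
```

Contact with the bush is at foot z≈0.081 with 3.5 N. I'll push to just short of the earliest possible stop, then go in small steps.

Request:
play_rows:
  fingers: [255,255,255,255,255,255,255,255,255,255,255,255]
  linear:
    - [0,0,1.5]
    - [0,0,3]
    - [0,0,4.5]
    - [0,0,6]
    - [0,0,7.5]
    - [0,0,9]
    - [0,0,10.5]
    - [0,0,12]
    - [0,0,13.5]
    - [0,0,15]
    - [0,0,16.5]
    - [0,0,16.5]
  rot:
    - [0,0,0]
    - [0,0,0]
    - [0,0,0]
    - [0,0,0]
    - [0,0,0]
    - [0,0,0]
    - [0,0,0]
    - [0,0,0]
    - [0,0,0]
    - [0,0,0]
    - [0,0,0]
    - [0,0,0]

```text
time_s: 16.25
position: [0.5798, 0.1421, 0.1563]
tcp_rot: [[1.0, -0.001, 0.001], [-0.001, -1.0, 0.0], [0.001, -0.0, -1.0]]
force: [0.1, -0.8, 2.1]
opening: 0.291
```

Request:
play_rows:
  fingers: [255,255,255,255]
  linear:
    - [0,0,1]
    - [0,0,2]
    - [0,0,3]
    - [0,0,3]
  rot:
    - [0,0,0]
    - [0,0,0]
    - [0,0,0]
    - [0,0,0]

```text
time_s: 16.65
position: [0.5798, 0.1421, 0.1534]
tcp_rot: [[1.0, -0.0, 0.001], [-0.0, -1.0, 0.0], [0.001, -0.0, -1.0]]
force: [-0.2, -1.2, 1.0]
opening: 0.291
```

Request:
play_rows:
  fingers: [255,255,255,255]
  linear:
    - [0,0,1]
    - [0,0,2]
    - [0,0,2.5]
    - [0,0,2.5]
  rot:
    - [0,0,0]
    - [0,0,0]
    - [0,0,0]
    - [0,0,0]

```text
time_s: 17.05
position: [0.5798, 0.1421, 0.151]
tcp_rot: [[1.0, -0.0, 0.001], [-0.0, -1.0, 0.0], [0.001, -0.0, -1.0]]
force: [-1.0, -0.1, 1.8]
opening: 0.29
```

Request:
play_rows:
  fingers: [255,255,255,255]
  linear:
    - [0,0,1]
    - [0,0,2]
    - [0,0,2.5]
    - [0,0,2.5]
  rot:
    - [0,0,0]
    - [0,0,0]
    - [0,0,0]
    - [0,0,0]

```text
time_s: 17.45
position: [0.5798, 0.142, 0.1485]
tcp_rot: [[1.0, -0.001, 0.001], [-0.001, -1.0, 0.0], [0.001, -0.0, -1.0]]
force: [0.3, 0.2, 2.2]
opening: 0.293
```

Request:
play_rows:
  fingers: [255,255,255,255]
  linear:
    - [0,0,1]
    - [0,0,2]
    - [0,0,2.5]
    - [0,0,2.5]
  rot:
    - [0,0,0]
    - [0,0,0]
    - [0,0,0]
    - [0,0,0]

```text
time_s: 17.85
position: [0.5798, 0.1421, 0.146]
tcp_rot: [[1.0, -0.0, 0.001], [-0.0, -1.0, 0.0], [0.001, -0.0, -1.0]]
force: [-0.3, 0.4, 1.8]
opening: 0.293
```

Request:
play_rows:
  fingers: [255,255,255,255]
  linear:
    - [0,0,1]
    - [0,0,2]
    - [0,0,2.5]
    - [0,0,2.5]
  rot:
    - [0,0,0]
    - [0,0,0]
    - [0,0,0]
    - [0,0,0]

```text
time_s: 18.25
position: [0.5798, 0.142, 0.1434]
tcp_rot: [[1.0, -0.0, 0.001], [-0.0, -1.0, 0.0], [0.001, -0.0, -1.0]]
force: [-0.6, -0.1, 2.4]
opening: 0.294
```

Request:
play_rows:
  fingers: [255,255,255,255]
  linear:
    - [0,0,1]
    - [0,0,2]
    - [0,0,2.5]
    - [0,0,2.5]
  rot:
    - [0,0,0]
    - [0,0,0]
    - [0,0,0]
    - [0,0,0]

```text
time_s: 18.65
position: [0.5798, 0.142, 0.1409]
tcp_rot: [[1.0, -0.001, 0.001], [-0.001, -1.0, 0.0], [0.001, -0.0, -1.0]]
force: [-0.8, -0.1, 1.8]
opening: 0.292
```

Request:
play_rows:
  fingers: [255,255,255,255]
  linear:
    - [0,0,1]
    - [0,0,2]
    - [0,0,2]
    - [0,0,2]
  rot:
    - [0,0,0]
    - [0,0,0]
    - [0,0,0]
    - [0,0,0]

```text
time_s: 19.05
position: [0.5799, 0.142, 0.1392]
tcp_rot: [[1.0, -0.0, 0.001], [-0.0, -1.0, 0.0], [0.001, -0.0, -1.0]]
force: [-0.7, 0.1, 4.5]
opening: 0.288
```

Request:
play_rows:
  fingers: [255,255,255]
  linear:
    - [0,0,0.5]
    - [0,0,1]
    - [0,0,1]
  rot:
    - [0,0,0]
    - [0,0,0]
    - [0,0,0]

```text
time_s: 19.35
position: [0.58, 0.1421, 0.1391]
tcp_rot: [[1.0, -0.0, 0.002], [-0.0, -1.0, -0.0], [0.002, 0.0, -1.0]]
force: [-1.6, -0.4, 8.8]
opening: 0.289
```

It is on the stop: the TCP has stalled at 0.139 and the push is about 10.5 N. I'll add about 1 mm of command and hold.

Request:
play_rows:
  fingers: [255,255,255,255]
  linear:
    - [0,0,0.5]
    - [0,0,1.2]
    - [0,0,1.2]
    - [0,0,1.2]
  rot:
    - [0,0,0]
    - [0,0,0]
    - [0,0,0]
    - [0,0,0]

```text
time_s: 19.75
position: [0.5802, 0.1421, 0.1389]
tcp_rot: [[1.0, -0.0, 0.003], [-0.0, -1.0, 0.0], [0.003, -0.0, -1.0]]
force: [-2.8, 0.2, 12.4]
opening: 0.288
```

Request:
play_rows:
  fingers: [255,255,255,255]
  linear:
    - [0,0,0]
    - [0,0,0]
    - [0,0,0]
    - [0,0,0]
  rot:
    - [0,0,0]
    - [0,0,0]
    - [0,0,0]
    - [0,0,0]

```text
time_s: 20.15
position: [0.5801, 0.1421, 0.1388]
tcp_rot: [[1.0, -0.0, 0.003], [-0.0, -1.0, -0.0], [0.003, 0.0, -1.0]]
force: [-2.4, 0.1, 12.7]
opening: 0.294
```

The rod held about 14.5 N for 0.8 s. Its foot is about 51 mm below the mouth, so travel is about 49 mm, within the home range. Retracting.

Request:
play_rows:
  fingers: [255,255,255,255,255,255,255,255,255,255,255]
  linear:
    - [0,0,-3]
    - [0,0,-8]
    - [0,0,-15]
    - [0,0,-25]
    - [0,0,-35]
    - [0,0,-45]
    - [0,0,-60]
    - [0,0,-75]
    - [0,0,-90]
    - [0,0,-100]
    - [0,0,-100]
  rot:
    - [0,0,0]
    - [0,0,0]
    - [0,0,0]
    - [0,0,0]
    - [0,0,0]
    - [0,0,0]
    - [0,0,0]
    - [0,0,0]
    - [0,0,0]
    - [0,0,0]
    - [0,0,0]

```text
time_s: 21.25
position: [0.5809, 0.1421, 0.239]
tcp_rot: [[1.0, -0.0, 0.005], [-0.0, -1.0, 0.0], [0.005, -0.0, -1.0]]
force: [0.9, -0.4, -1.8]
opening: 0.293
```

```bash
python3 - <<'E'
from h import *
rel((.5693,-.1726,.215),0)
E
```

```text
p [0.5809 0.1421 0.239 ] shift [-11.5 314.8  23.9] rot [-0.02 -0.31 -0.03] F [ 0.86 -0.41 -1.79] t 21.25 op 0.293
```

Request:
play_rows:
  fingers: [255,255,255,255,255,255,255,255,255,255,255,255,255,255]
  linear:
    - [-2,30,0]
    - [-4,75,0]
    - [-5,120,0]
    - [-7,165,0]
    - [-9,210,5]
    - [-10,255,15]
    - [-11,290,30]
    - [-11.5,312,50]
    - [-11.5,315,70]
    - [-11.5,315,75]
    - [-11.5,315,75]
    - [-11.5,315,75]
    - [-11.5,315,75]
    - [-11.5,315,75]
  rot:
    - [0,-0.3,0]
    - [0,-0.3,0]
    - [0,-0.3,0]
    - [0,-0.3,0]
    - [0,-0.3,0]
    - [0,-0.3,0]
    - [0,-0.3,0]
    - [0,-0.3,0]
    - [0,-0.3,0]
    - [0,-0.3,0]
    - [0,-0.3,0]
    - [0,-0.3,0]
    - [0,-0.3,0]
    - [0,-0.3,0]

```text
time_s: 22.65
position: [0.5688, -0.1725, 0.163]
tcp_rot: [[1.0, 0.001, -0.002], [0.001, -1.0, -0.001], [-0.002, 0.001, -1.0]]
force: [-0.4, 0.6, -2.0]
opening: 0.292
```

```bash
python3 - <<'E'
from h import *
im,c=snap("wrist","w8.png"); rel((.5693,-.1726,.102),0)
p=np.array(bot.read_state()["position"]);f=p-[0,0,.092]
print(proj(c,[f+[.0115,0,0],[.5695,-.1722,.045],[.5695,-.1722,.045]+np.array([.0155,0,0])]))
cv2.imwrite("pics/w8c.png",cv2.resize(im[140:260,250:400,::-1],None,fx=5,fy=5,interpolation=2))
E
```

```text
p [ 0.5687 -0.1726  0.1628] shift [ 0.8 -0.1 60.8] rot [0.04 0.14 0.02] F [-0.41 -0.82 -1.27] t 22.7 op 0.294
[[325.03702871 186.59312676]
 [324.66164009 190.80488666]
 [324.62766348 174.30451895]]
```

View pics/w8c.png

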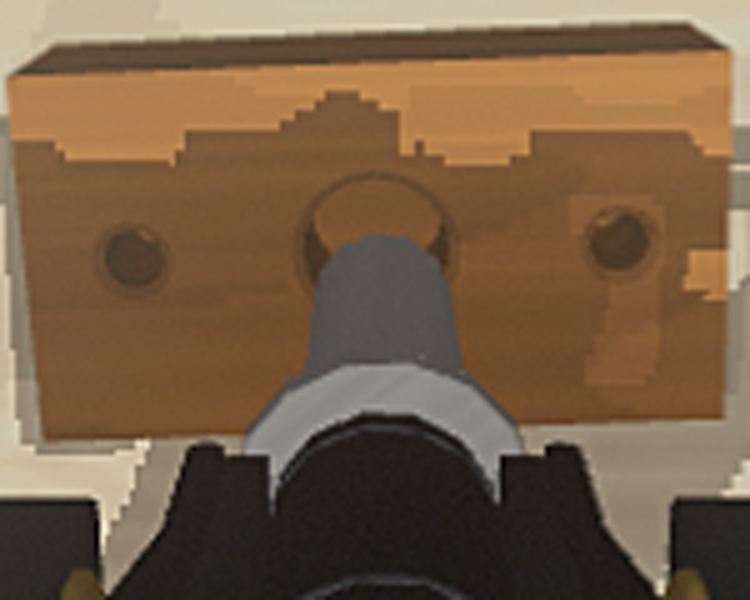

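The hole rim centre is at (325.2,~190) and the rod foot is about 0.7 mm off it. I'll correct and insert.

Request:
play_rows:
  fingers: [255,255,255,255,255,255,255,255,255,255,255,255,255]
  linear:
    - [0.8,-0.7,0]
    - [0.8,-0.7,10]
    - [0.8,-0.7,18]
    - [0.8,-0.7,24]
    - [0.8,-0.7,28]
    - [0.8,-0.7,32]
    - [0.8,-0.7,37]
    - [0.8,-0.7,43]
    - [0.8,-0.7,49]
    - [0.8,-0.7,54]
    - [0.8,-0.7,58]
    - [0.8,-0.7,59]
    - [0.8,-0.7,59]
  rot:
    - [0,0.1,0]
    - [0,0.1,0]
    - [0,0.1,0]
    - [0,0.1,0]
    - [0,0.1,0]
    - [0,0.1,0]
    - [0,0.1,0]
    - [0,0.1,0]
    - [0,0.1,0]
    - [0,0.1,0]
    - [0,0.1,0]
    - [0,0.1,0]
    - [0,0.1,0]

```text
time_s: 24.0
position: [0.5687, -0.1722, 0.1027]
tcp_rot: [[1.0, -0.0, -0.003], [-0.0, -1.0, 0.0], [-0.003, -0.0, -1.0]]
force: [-0.3, 0.1, -1.0]
opening: 0.293
```

Request:
play_rows:
  fingers: [255,180,120,60,0,0,0,0,0,0,0,0,0]
  linear:
    - [0,0,0.7]
    - [0,0,0.7]
    - [0,0,0.7]
    - [0,0,0.7]
    - [0,0,0.7]
    - [0,0,0.7]
    - [0,0,0.7]
    - [0,0,-15]
    - [0,0,-45]
    - [-10,0,-80]
    - [-40,0,-120]
    - [-40,0,-125]
    - [-40,0,-125]
  rot:
    - [0,0,0]
    - [0,0,0]
    - [0,0,0]
    - [0,0,0]
    - [0,0,0]
    - [0,0,0]
    - [0,0,0]
    - [0,0,0]
    - [0,0,0]
    - [0,0,0]
    - [0,0,0]
    - [0,0,0]
    - [0,0,0]

```text
time_s: 25.3
position: [0.5296, -0.1727, 0.2297]
tcp_rot: [[1.0, -0.001, 0.001], [-0.001, -1.0, -0.002], [0.001, 0.002, -1.0]]
force: [0.1, 0.3, -1.1]
opening: 0.996
```

```bash
python3 - <<'E'
from h import *
im,c=snap("wrist","w9.png"); rel((.5345,.1423,.23),0)
E
```

```text
p [ 0.5292 -0.1723  0.2282] shift [   5.  -314.6   -1.9] rot [ 0.02  0.06 -0.04] F [-0.13 -0.09 -0.46] t 25.35 op 0.999
```

View pics/w9.png

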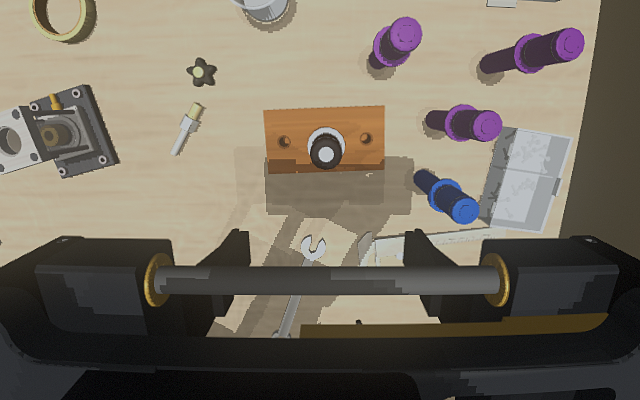

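The rod stands upright in the hole at (326,153), as it did at the start. Now I'll look into the cylinder.

Request:
play_rows:
  fingers: [0,0,0,0,0,0,0,0,0,0,0]
  linear:
    - [0,-30,0]
    - [0,-75,0]
    - [0,-120,0]
    - [0,-165,0]
    - [0,-210,0]
    - [0,-255,0]
    - [0,-290,0]
    - [0,-312,0]
    - [0,-315,0]
    - [0,-315,0]
    - [0,-315,0]
  rot:
    - [0,0,0]
    - [0,0,0]
    - [0,0,0]
    - [0,0,0]
    - [0,0,0]
    - [0,0,0]
    - [0,0,0]
    - [0,0,0]
    - [0,0,0]
    - [0,0,0]
    - [0,0,0]

```text
time_s: 26.45
position: [0.529, 0.142, 0.2269]
tcp_rot: [[1.0, -0.001, -0.004], [-0.001, -1.0, -0.001], [-0.004, 0.001, -1.0]]
force: [0.4, 0.3, -0.9]
opening: 1.001
```

```bash
python3 - <<'E'
from h import *
im,c=snap("wrist","w10.png"); im2,c2=snap("top","t10.png"); rel((.5345,.1423,.23),0)
q=proj(c,[.5795,.142,.098])[0].astype(int);print(q)
a=cv2.resize(im[q[1]-50:q[1]+50,q[0]-50:q[0]+50,::-1],(400,400),interpolation=2)
b=cv2.resize(im2[160:225,345:410,::-1],(400,400),interpolation=2)
cv2.imwrite("pics/c10.png",np.hstack([a,b]))
E
```

```text
p [0.5292 0.1416 0.2275] shift [ 5.2 -0.7 -2.5] rot [ 0.02  0.18 -0.12] F [ 0.19 -1.02  0.34] t 26.55 op 1.001
[324 134]
```

View pics/c10.png

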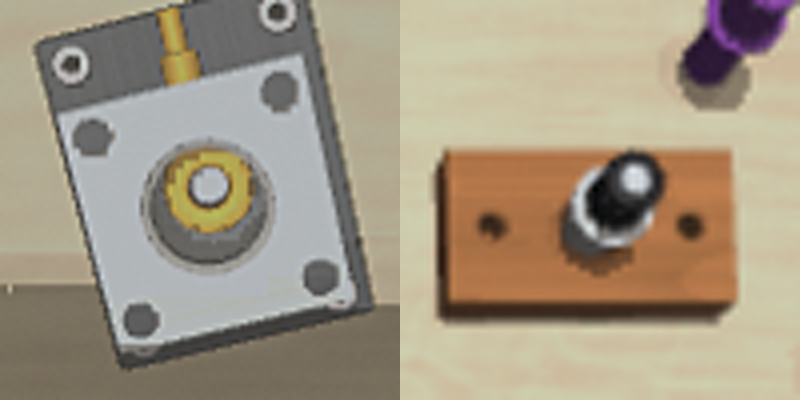

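The bush lies flat deep in the bore, the rod stands in the block, and the robot is clear of everything. Handing in.

```bash
python3 - <<'E'
from h import *
print(bot.hand_in())
E
```

```text
the job is handed in; nothing more can be done
None
```

The bush and seal are home on the stop, the rod is back in the tool block, and I handed the job in at about 26.6 s. The hand-in gives no verdict.

- **Bush:** I set it in the mouth. It caught the chamfer once (about 8 N), so I backed off, moved about 1.4 mm and it went in. After I let go, the wrist picture showed it about 13 mm below the mouth, resting on the seal.
- **Press:** I pushed with the rod until it stalled on the stop. There I held about 14.5 N for roughly 0.8 s, taken from the wrist force plus the rod's weight. The highest reading I saw, also at the ends of moves, was well under 30 N. The rod's foot was about 51 mm below the mouth, so the seal had travelled about 49 mm, near the end of the possible 34–50 mm.
- **Last pictures:** The bush lies flat deep in the bore and the rod stands upright in the big hole as it did at the start. The nozzle, star knob and spanner show in their old places; I did not measure any bystander's position. The gripper was open and clear of everything.
- **Disagreement:** The bore's y position differed by about 1 mm between cameras: 0.1425 from the fixed cameras and 0.1413 from the wrist. I steered between the two. No check failed.

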